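# Stand the work lamp on its fold-out leg before the small-parts drawers

## Robot

A 6-joint arm with a two-finger parallel gripper is mounted at the origin on a cart in front of the work surface, level with it; the furniture and walls round the work are solid. World frame = base frame: x ahead of the robot, y to its left, z up, the work surface at z = 0. Lengths are in m, angles in degrees, forces in N, time in s.
With the tool pointing down it reaches from about 0.3 to 0.75 m from the base axis. Payload 8.5 kg.
Tool frame: the origin (TCP) lies at the very end of the fingers, on their centre line; the grasp point (between the pads) lies 19 mm behind it; z points along the fingers, y is the line along which they close (so a half turn about z gives the same grasp; the last joint's range is limited). The gripper opens to 85 mm and grips with 20 to 120 N. Pads are 22 mm wide; open, the fingers measure 114 mm over their backs; the gripper's body (76 mm by 85 mm) begins 54 mm behind the grasp point. The pads swing forward as they close: fully open they stand 13 mm farther back than shut.
Start: joints at [63.925, 21.807, 74.336, -0, 83.858, -12.336], TCP at [0.131, 0.534, 0.231] pointing down, gripper open.
Joint ranges: [-178.18, 178.18], [-50.72, 133.34], [12.68, 142.11], [-81.47, 261.47], [9.98, 163.14], [-165.26, 165.26]. Speed limits (degrees/s): [136.94, 136.94, 180, 180, 180, 180].

## Interface

Orientations are given as a 3x3 rotation matrix whose columns are the frame's x, y, z axes.
In Python, from rig import env, imaging gives the robot as it stands. The module is installed in compiled form; this text tells all that it offers.
- The arm moves only by the tool arm_command, never from a script. Its arguments are lists of equal length, an entry for each row: "turn": the turn, a rotation vector about the tool's x, y, z in units of 5 degrees (1.0 is 5 degrees), a list of three; "xyz": the shift along the tool's x, y, z in units of 50 mm (1.0 is 50 mm), a list of three; "claw": the finger opening in mm, from 0 to 85.4. A call has 1 to 12 rows; each row shifts and turns the commanded pose from where the row before left it, along the tool's axes as they then stand; what a row does not reach is not made up. A row lasts 1/10 s, in which the tool goes at most 50 mm and 8.59 degrees, less where a joint would pass 70% of its speed; a pose out of reach is approached as far as the arm can. A call is refused whole if a number of a shift passes 1 or a number of a turn 1, either way. A call with a gripper value outside its range is refused whole. The fingers move at their own pace and stop on an object; "squeeze" is the grip in N (left out, the last holds). Time passes only in rows, so rows that do not move let the fingers close. It gives the time, the measured TCP pose, the force, the opening and the grip force at its end, in the units of the state.
- env.observe(): the state, without advancing time (a new reading comes with each control period).
- imaging.get_image(name): name is "side" or "top"; returns (picture, depth): 420x560x3 uint8, blue, green, red; 420x560 float32, m along the optical axis (not along the pixel's ray), 0 where there is no reading.
- imaging.camera_info(name): a dict with "camera_matrix" (3x3 intrinsics, pixels), "rvec" (rotation vector, rad) and "tvec" (3), from world to camera coordinates, as OpenCV has them. Camera axes: x right, y down, z forward; pixel columns grow to the right and rows downward; lengths in m; the calibration is good to about 2 mm. A picture is of the moment at which its call begins. camera_info takes no time and is no camera call.
- env.close_job(): hands the job in; it is judged then, once.
The state is a dict: "time_s": time; "q": joint angles; "qvel": joint speeds; "joint_efforts": joint torques, N m; "position": TCP position; "tool_rot": TCP orientation; "ft_force": force on the tool from outside, world axes, zero at the start; "wrist_torque": the same for the moment, N m; "grip_width": finger opening in m; "gripper_force": force on a finger pad.
Only numpy, scipy, OpenCV 4.12 (cv2) and the standard library are available. Lean on these libraries where they do the work, as an engineer would, in place of code of your own. Each camera call takes 0.05 s, during which the arm holds its last target. There are 200 camera calls.

## Task

Light up the small-parts drawers: fold the leg on the back of the flat work lamp out as far as it goes, take the lamp from its charging cradle and stand it on the bench on its bottom edge and leg, squarely in front of the middle of the blue-topped drawer cabinet, about 15 cm from it, with its white light panel facing the drawers. Then let go, and leave the loose things lying nearby where they are.

Things in the scene. Friction and masses are not known exactly. Their poses are not given: they have to be found in the camera images.
- lamp_centre (a point): Middle of the flat black work lamp: a slab 62 mm wide (its y), 22 mm thick (x), 165 mm long (z), 0.3 to 0.5 kg. x = the way its white light panel faces; z = towards its top. Its back, with the leg, is at x = -11 mm. It starts seated in the cradle, top leaning 32 degrees away from the robot, panel facing away and down, back and leg facing the robot and up.
- lamp_grip (a point): Point inside the lamp, 140 mm above its bottom edge along its length, 25 mm below its top, same axes as the lamp's middle. Here its bare long sides can be gripped across the 62 mm width; all above 94 mm stands free of the cradle.
- lamp_bottom (a point): Middle of the lamp's bottom face (62 by 22 mm, edges rounded 5 mm), same axes. Standing on its rear bottom edge (this face's -x edge) and the open leg, the lamp leans 17 to 18 degrees back over the leg, panel looking slightly up; this point is then 3 to 4 mm and the lamp's middle 82 mm above the bench.
- lamp_leg (a joint): Hinge of the leg: 0 = folded against the back, 0.67 rad = fully open, at a hard stop; starts at 0 to 0.1. A friction hinge (0.05 N m) that stays where it is left. Axis along the lamp's y, through x = -17.5 mm, z = +31.5 mm from the lamp's middle (114 mm above the bottom). Opening swings the free lower end away from the back, towards the lamp's -x.
- leg_middle (a point): Point in the leg's aluminium bar, 60 mm below the hinge. The bar is 28 mm wide (its y), 9 mm thick (x, pointing at the lamp's back), 104 mm long (z, from foot to hinge); folded, it lies 1 to 2 mm clear of the back. It can be gripped across its width: 17 mm of bare back lie on either side and fingers may overhang them.
- leg_foot (a point): Centre of the rubber foot bar at the leg's free end, 109 mm from the hinge: 10 mm thick, 34 mm long across the leg. 5 mm above the bench when the foot stands on it.
- cradle: Grey charging cradle fixed to the bench, 118 mm deep, 88 mm wide. Origin on the bench, 14 mm beyond the seat's middle; x = level, the way the seated lamp's top leans. Seat 30 mm up, sloping with the lamp. Lips and cheeks reach 12 mm up the lamp's lower corners, the rest 94 mm up its panel side. The lamp comes out drawn along its own length by 15 mm or more.
- drawers_front (a point): Middle of the front of the small drawer cabinet with the blue top (220 mm wide), fixed; its front faces the robot, square to world x within 3 degrees. Axes parallel to the world's.
- bearing: Loose steel ball bearing, a ring 52 mm across and 15 mm high; origin at its underside. To be left alone.
- brake_pad: Loose black brake pad lying flat, 99 by 44 mm and 12 mm high; origin at its underside. To be left alone.
- driver_stub: Loose stubby blue-handled screwdriver, 110 mm long, lying down; origin at its underside. To be left alone.

How it is judged (in metres and radians):
On the way:
1. the leg is folded fully out (value of joint lamp_leg above 0.58 rad), for 0.2 s.
At the end, for the whole second after the job is handed in: Lamp at rest on its bottom edge and open leg (hinge over 0.58 rad, foot centre under 12 mm, middle 72-92 mm up), leaning back 10-25 deg, width level within 5 deg, facing the drawers within 20 deg; its middle 8-24 cm before the fronts and within 6 cm of the cabinet's middle sideways (value of joint lamp_leg above 0.58 rad and height (world z) of leg_foot below 0.012 m and height (world z) of lamp_centre between 0.072 and 0.092 m and angle between lamp_centre's own x axis and vertical between 1.13 and 1.4 rad and angle between lamp_centre's own y axis and vertical between 1.48 and 1.66 rad and x of lamp_centre in the frame of drawers_front between -0.24 and -0.08 m and y of lamp_centre in the frame of drawers_front between -0.06 and 0.06 m and x of drawers_front in the frame of lamp_centre above 0 m and angle between the y axis of lamp_centre and the y axis of drawers_front, either way round below 0.35 rad); the robot touches nothing.
It fails at once if the lamp falls flat (angle between lamp_centre's own z axis and vertical above 1.05 rad).
It fails at once if the bearing is pushed more than 30 mm from its place (distance of bearing from where it was at the start of the episode above 0.03 m).
It fails at once if the brake pad is pushed more than 30 mm from its place (distance of brake_pad from where it was at the start of the episode above 0.03 m).
It fails at once if the stubby screwdriver is pushed more than 30 mm from its place (distance of driver_stub from where it was at the start of the episode above 0.03 m).
It also fails if it takes over 45 s, if anything falls off the work surface, if the arm or the gripper's body presses on something with over 40 N, if the wrist force passes 120 N, or if a joint passes its speed limit or range.

## Working session

There is one attempt and no reset: what is moved stays moved. The work goes in short steps, Python scripts to look and compute and a tool call to move; the robot and the scene stay as the last step left them, time stands still between calls to the robot, and variables do not carry over. Pictures are saved under pics/ and viewed, at most 10 in all, crops included, and the job is handed in when it is done.

Besides the shell and the picture viewer there is one more tool, called after "Request:" as name(argument=value, ...), one argument or row to a line, values as JSON. arm_command: Moves the arm, as the interface text tells. Its arguments: {"type":"object","properties":{"turn":{"type":"array"},"xyz":{"type":"array"},"claw":{"type":"array"},"squeeze":{"type":"number"}},"required":["turn","xyz","claw"]}

```bash
mkdir -p pics; cat > h.py <<'E'
import numpy as np, cv2
from rig import env, imaging
from scipy.spatial.transform import Rotation as R
def cam(n):
    c=imaging.camera_info(n); return np.array(c["camera_matrix"]),cv2.Rodrigues(np.array(c["rvec"],float))[0],np.array(c["tvec"],float).ravel()
def cloud(n,d):
    K,Rm,t=cam(n); v,u=np.mgrid[:d.shape[0],:d.shape[1]]
    p=np.stack([(u-K[0,2])/K[0,0]*d,(v-K[1,2])/K[1,1]*d,d],-1)
    return (p-t)@Rm
def grab(n,tag):
    im,d=imaging.get_image(n); cv2.imwrite(f'pics/{tag}.png',im); np.save(f'{tag}.npy',d); return im,cloud(n,d),d
E
python3 - <<'E'
from h import *
for n in ("side","top"):
    im,P,d=grab(n,n+"0"); K,Rm,t=cam(n); print(n,(-Rm.T@t).round(3),Rm[2].round(3))
s=env.observe(); print(s["time_s"],s["position"],np.array(s["tool_rot"]).round(3))
E
```

```text
side [0.458 0.802 0.541] [ 0.126 -0.849 -0.512]
top [0.453 0.078 1.004] [ 0.138  0.016 -0.99 ]
0.1 [0.13051533 0.53400774 0.23077666] [[-0.971  0.237 -0.001]
 [ 0.237  0.971 -0.001]
 [ 0.    -0.001 -1.   ]]
```

View pics/side0.png

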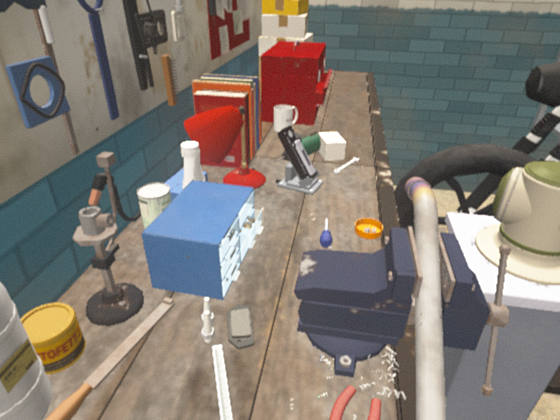

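View pics/top0.png

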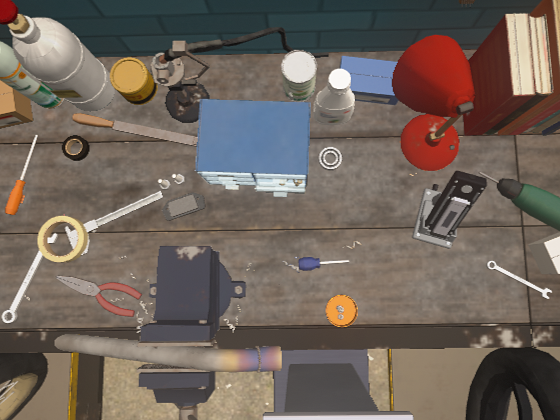

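Side view: the lamp sits in its cradle around (295,155), with the blue cabinet at (205,235), pad at (240,325) and screwdriver at (326,235). Top view: lamp around (455,200), cabinet front along (195–308,~188), pad (184,206), bearing (330,157), driver (320,263), vise (185,290). Next I'll measure these and enlarge the lamp.

```bash
python3 - <<'E'
from h import *
d=np.load('top0.npy'); P=cloud('top',d)
im=cv2.imread('pics/top0.png')
for nm,(u,v) in dict(pad=(184,206),bearing=(330,150),drv=(310,263),cabTL=(201,104),cabTR=(308,104),cabBL=(199,172),cabBR=(306,177),knobL=(205,187),knobR=(303,188),vise=(185,285),viseknob=(239,289),bottle=(340,78),lampred=(430,140),drill=(510,188),orange=(341,310),crL=(420,236),crR=(450,240),bench=(380,230)).items():
    print(nm,P[v,u].round(3))
q=P[np.ix_(range(165,255),range(405,500))].reshape(-1,3)
print('lamp z max',q[:,2].max())
A=cv2.resize(im[155:255,400:500],(560,560),interpolation=cv2.INTER_CUBIC)
s=cv2.imread('pics/side0.png'); B=cv2.resize(s[95:200,260:340],(427,560),interpolation=cv2.INTER_CUBIC)
C=np.zeros((560,800,3),np.uint8); A=cv2.resize(A,(440,440)); C[:440,:440]=A; B=cv2.resize(B,(350,459)); C[:459,445:795]=B
cv2.imwrite('pics/crop0.png',C)
# lamp back plane: grid of heights
for v in range(170,250,6): print(v,[ '%.3f'%P[v,u,2] for u in range(412,494,6)])
E
```

```text
pad [0.598 0.332 0.013]
bearing [0.721 0.002 0.016]
drv [0.468 0.053 0.032]
cabTL [0.79  0.27  0.132]
cabTR [0.785 0.053 0.135]
cabBL [0.649 0.273 0.131]
cabBR [0.644 0.059 0.09 ]
knobL [ 0.643  0.288 -0.   ]
knobR [0.629 0.065 0.048]
vise [0.427 0.297 0.13 ]
viseknob [0.415 0.205 0.031]
bottle [ 0.81  -0.006  0.198]
lampred [ 0.731 -0.215  0.045]
drill [ 0.621 -0.377  0.05 ]
orange [ 0.367 -0.013  0.015]
crL [ 0.524 -0.191  0.013]
crR [ 0.513 -0.249  0.033]
bench [ 0.539 -0.106 -0.   ]
lamp z max 1.0035981904398203
170 ['0.003', '0.001', '0.008', '0.011', '0.008', '0.002', '1.004', '0.001', '0.002', '0.000', '0.002', '0.002', '0.003', '0.001']
176 ['0.000', '-0.001', '0.001', '0.003', '-0.002', '0.001', '0.001', '0.166', '1.004', '0.171', '0.169', '0.166', '-0.001', '0.003']
182 ['0.002', '-0.000', '0.002', '-0.001', '0.001', '0.001', '0.003', '0.161', '0.168', '0.168', '0.174', '0.171', '0.172', '0.002']
188 ['-0.002', '0.002', '-0.001', '-0.002', '0.011', '0.006', '0.143', '0.152', '0.156', '0.160', '0.163', '0.164', '0.168', '-0.001']
194 ['-0.005', '-0.001', '0.009', '0.012', '0
[... 593 characters left out ...]
 '-0.000', '-0.002', '0.001']
224 ['-0.002', '0.007', '0.044', '0.053', '0.058', '0.080', '0.083', '0.071', '-0.002', '0.000', '0.000', '0.002', '0.002', '0.003']
230 ['0.000', '0.009', '0.041', '0.036', '0.062', '0.067', '0.066', '0.057', '-0.001', '0.001', '-0.003', '0.001', '0.001', '-0.001']
236 ['0.005', '0.015', '0.010', '0.009', '0.021', '0.051', '0.036', '0.049', '0.001', '0.001', '-0.003', '0.001', '-0.004', '-0.001']
242 ['1.004', '-0.000', '0.003', '0.009', '0.011', '0.011', '0.013', '0.004', '0.003', '-0.000', '0.001', '0.003', '0.003', '-0.001']
248 ['0.001', '0.002', '-0.002', '0.001', '-0.001', '-0.001', '0.005', '-0.001', '-0.000', '0.000', '0.000', '0.002', '0.003', '0.002']
```

View pics/crop0.png

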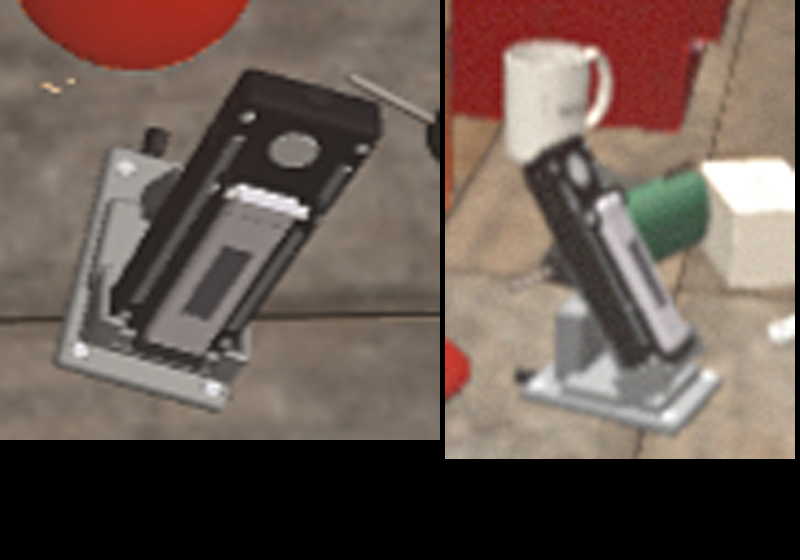

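The top crop shows the lamp leaning up and to the right (yaw about -30°), with the leg bar on the back below the white hinge. The side crop shows the leg folded. I'll fit the lamp pose to the depth clouds, and check the cabinet front, vise and red lamp for clearance.

```bash
cat >> h.py <<'E'
def axes(psi,lean):  # lamp axes; lean>0 = top away from robot along psi
    c,s=np.cos(psi),np.sin(psi); C,S=np.cos(lean),np.sin(lean)
    return np.array([[c*C,-s,c*S],[s*C,c,s*S],[-S,0,C]])
def plan(Rt,pt,n,R0=None,p0=None):
    s=env.observe(); R0=np.array(s["tool_rot"]) if R0 is None else R0; p0=np.array(s["position"]) if p0 is None else p0
    w=R.from_matrix(R0.T@Rt).as_rotvec()/n; E=R.from_rotvec(w).as_matrix()
    S=sum(np.linalg.matrix_power(E,k) for k in range(n)); sh=np.linalg.solve(S,R0.T@(np.array(pt)-p0))
    print(n,'rows turn',(np.degrees(w)/5).round(3),'xyz',(sh/.05).round(3))
E
python3 - <<'E'
from h import *
from scipy.optimize import least_squares
pts=[]
for n in("top","side"):
    P=cloud(n,np.load(n+'0.npy')).reshape(-1,3)
    m=(P[:,0]>.5)&(P[:,0]<.68)&(P[:,1]>-.36)&(P[:,1]<-.17)&(P[:,2]>.05)&(P[:,2]<.19)
    pts.append(P[m]); print(n,m.sum())
# psi from top cloud: points explained by planes x=-11 (back) / -22 (leg), mixture
T=pts[0]
def cost(p):
    A=axes(p[0],np.radians(32)); q=(T-[0.6,-.27,.1])@A; x=q[:,0]-p[1]; y=q[:,1]-p[2]
    r=np.minimum(abs(x+.011),np.where(abs(y)<.016,abs(x+.022),1)); r=np.minimum(r,.008)
    r2=np.clip(abs(y)-.031,0,.01)
    return (r**2+r2**2).mean()
from scipy.optimize import differential_evolution
f=differential_evolution(cost,[(-.9,0),(-.04,.04),(-.04,.04)],seed=1); print(np.degrees(f.x[0]),f.x,f.fun**.5)
A=axes(f.x[0],np.radians(32))
for n,q in zip(("top","side"),pts):
    L=(q-[0.6,-.27,.1])@A-[f.x[1],f.x[2],0]
    print(n,'y pct',np.percentile(L[:,1],[1,5,95,99]).round(4),'z',np.percentile(L[:,2],[.5,2,50,98,99.5]).round(4))
    for z0 in np.arange(-.07,.1,.02):
        k=abs(L[:,2]-z0)<.01
        if k.sum()>5: print('%.2f'%z0,k.sum(),np.percentile(L[k,1],[3,97]).round(3),'x mid',np.median(L[k&(abs(L[:,1])<.012),0]).round(4),'x edge',np.median(L[k&(abs(L[:,1])>.019),0]).round(4))
P=cloud('top',np.load('top0.npy')).reshape(-1,3)
m=(P[:,2]>.12)&(P[:,2]<.14)&(P[:,0]>.62)&(P[:,1]>0)&(P[:,1]<.35); q=P[m]
print('cab top x',np.percentile(q[:,0],[1,99]),'y',np.percentile(q[:,1],[1,99]), cv2.minAreaRect((q[:,:2]*1000).astype(np.float32)))
m=(P[:,2]>.02)&(P[:,2]<.3)&(P[:,0]>.25)&(P[:,0]<.6)&(P[:,1]>.1)&(P[:,1]<.4); q=P[m]
for a in np.arange(.3,.6,.03):
    k=abs(q[:,0]-a)<.015
    if k.any(): print('vise x %.2f'%a,'ymin',q[k,1].min().round(3),'ymin z>.08',q[k&(q[:,2]>.08),1].min(initial=9).round(3),'zmax',q[k,2].max().round(3))
m=(P[:,2]>.15)&(P[:,2]<.6)&(P[:,1]<-.1); q=P[m]; q=q[q[:,0]>.66]; print('shade', q.min(0),q.max(0))
E
```

```text
top 2125
side 957
-19.070032498478696 [-0.33283486 -0.02451011  0.02546174] 0.003516395293535162
top y pct [-0.0299 -0.0259  0.0295  0.0312] z [-0.0859 -0.0805  0.0117  0.0676  0.0691]
-0.07 203 [-0.029  0.029] x mid -0.0236 x edge -0.011
-0.05 224 [-0.029  0.029] x mid -0.0233 x edge -0.0107
-0.03 239 [-0.028  0.03 ] x mid -0.0229 x edge -0.0108
-0.01 238 [-0.028  0.03 ] x mid -0.0227 x edge -0.0113
0.01 277 [-0.024  0.03 ] x mid -0.0218 x edge -0.0111
0.03 307 [-0.027  0.031] x mid -0.0114 x edge -0.011
0.05 287 [-0.027  0.031] x mid -0.0115 x edge -0.0099
0.07 303 [-0.027  0.029] x mid -0.0052 x edge -0.005
side y pct [-0.0204 -0.0135  0.0338  0.0356] z [-0.0856 -0.0806 -0.0117  0.0625  0.065 ]
-0.07 108 [-0.011  0.032] x mid -0.0229 x edge -0.0059
-0.05 154 [-0.007  0.033] x mid -0.0225 x edge 0.0025
-0.03 142 [-0.008  0.033] x mid -0.0218 x edge -0.0025
-0.01 124 [-0.008  0.034] x mid -0.0219 x edge -0.0045
0.01 134 [-0.02   0.034] x mid -0.0212 x edge -0.0091
0.03 121 [-0.02   0.035] x mid -0.011 x edge -0.0067
0.05 118 [-0.021  0.035] x mid -0.0107 x edge -0.0074
0.07 34 [-0.02   0.034] x mid -0.0076 x edge -0.0062
cab top x [0.6412504  0.97952867] y [0.01818325 0.31768822] ((809.2777709960938, 174.7467041015625), (344.7125244140625, 349.443115234375), 0.06879530847072601)
vise x 0.30 ymin 0.109 ymin z>.08 0.109 zmax 0.242
vise x 0.33 ymin 0.109 ymin z>.08 0.109 zmax 0.235
vise x 0.36 ymin 0.236 ymin z>.08 0.236 zmax 0.189
vise x 0.39 ymin 0.235 ymin z>.08 0.249 zmax 0.144
vise x 0.42 ymin 0.2 ymin z>.08 0.249 zmax 0.137
vise x 0.45 ymin 0.235 ymin z>.08 0.249 zmax 0.135
vise x 0.48 ymin 0.248 ymin z>.08 0.248 zmax 0.136
vise x 0.51 ymin 0.249 ymin z>.08 0.249 zmax 0.125
shade [ 0.72622184 -0.42996768  0.15000685] [ 0.98174789 -0.10017109  0.25886378]
```

The fit is good: yaw -19°, bottom 31 mm up against a 30 mm seat, 62 mm width and 11 mm leg step all match. There's a pipe in the vise near x 0.3, z 0.24, so I'll lift first and plan the leg approach.

```bash
cat >> h.py <<'E'
PSI=np.radians(-19.07); A0=axes(PSI,np.radians(32))
C0=np.array([.6,-.27,.1])+A0@[-.0245,.0262,-.014]
def toolrot(A,al): # tool z in lamp xz plane, al deg from +x towards -z ; tool y = lamp y
    a=np.radians(al); z=A@[np.cos(a),0,-np.sin(a)]; y=A[:,1]; return np.stack([np.cross(y,z),y,z],1)
def legpose(th,tipx,zr=-.06): # th leg angle; tip offset from leg axis (+ towards back)
    c,s=np.cos(th),np.sin(th); X=np.array([c,0,-s]); Z=np.array([s,0,c])
    l=np.array([-.0175,0,.0315])+tipx*X+zr*Z
    return toolrot(A0,np.degrees(th)),C0+A0@l
E
python3 - <<'E'
from h import *
print('centre',C0.round(4),'bottom',(C0-A0@[0,0,.0825]).round(4))
P=cloud('top',np.load('top0.npy')).reshape(-1,3)
m=(P[:,2]>.15)&(P[:,2]<.3)&(P[:,0]>.2)&(P[:,0]<.45)&(P[:,1]>.05)&(P[:,1]<.25); q=P[m]
for y in np.arange(.08,.25,.03):
    k=abs(q[:,1]-y)<.015
    if k.any(): print('pipe y %.2f'%y,q[k].min(0).round(3),q[k].max(0).round(3))
s=env.observe(); R0=np.array(s["tool_rot"]); p0=np.array(s["position"])
Rl,pl=legpose(.03,.0035); Rs,ps=legpose(.03,-.065); print('leg tip',pl,'standoff',ps)
p1=p0+[0,0,.15]; plan(R0,p1,4)
p2=np.array([.40,-.12,.36]); Rd=toolrot(axes(PSI,0),70); plan(Rd,p2,24,R0,p1)
plan(Rs,ps,10,Rd,p2); plan(Rl,pl,4,Rs,ps)
E
```

```text
centre [ 0.5819 -0.236   0.1011] bottom [ 0.5406 -0.2217  0.0311]
pipe y 0.11 [0.285 0.109 0.204] [0.325 0.125 0.227]
pipe y 0.14 [0.284 0.125 0.201] [0.326 0.155 0.234]
pipe y 0.17 [0.286 0.155 0.212] [0.323 0.185 0.242]
pipe y 0.20 [0.287 0.185 0.217] [0.323 0.215 0.239]
pipe y 0.23 [0.255 0.215 0.151] [0.359 0.245 0.234]
leg tip [ 0.55493371 -0.22669947  0.08524826] standoff [ 0.50108423 -0.20808399  0.12327387]
4 rows turn [0. 0. 0.] xyz [ 0.    -0.001 -0.75 ]
24 rows turn [ 0.007 -0.167  0.044] xyz [-0.362 -0.46   0.08 ]
10 rows turn [-0.    -0.726 -0.   ] xyz [ 0.081 -0.1    0.538]
4 rows turn [0. 0. 0.] xyz [ 0.    -0.     0.342]
```

Request:
arm_command(
  turn=[
    [0, 0, 0],
    [0, 0, 0],
    [0, 0, 0],
    [0, 0, 0],
  ],
  xyz=[
    [0, 0, -0.75],
    [0, 0, -0.75],
    [0, 0, -0.75],
    [0, 0, -0.75],
  ],
  claw=[45, 45, 45, 45],
  squeeze=25,
)

```text
time_s: 0.5
position: [0.1305, 0.5339, 0.3826]
tool_rot: [[-0.971, 0.238, -0.0], [0.238, 0.971, -0.001], [0.0, -0.001, -1.0]]
ft_force: [-0.3, 0.3, 0.3]
grip_width: 0.0452
gripper_force: 0.0
```

Request:
arm_command(
  turn=[
    [0.007, -0.167, 0.044],
    [0.007, -0.167, 0.044],
    [0.007, -0.167, 0.044],
    [0.007, -0.167, 0.044],
    [0.007, -0.167, 0.044],
    [0.007, -0.167, 0.044],
    [0.007, -0.167, 0.044],
    [0.007, -0.167, 0.044],
    [0.007, -0.167, 0.044],
    [0.007, -0.167, 0.044],
    [0.007, -0.167, 0.044],
    [0.007, -0.167, 0.044],
  ],
  xyz=[
    [-0.362, -0.46, 0.08],
    [-0.362, -0.46, 0.08],
    [-0.362, -0.46, 0.08],
    [-0.362, -0.46, 0.08],
    [-0.362, -0.46, 0.08],
    [-0.362, -0.46, 0.08],
    [-0.362, -0.46, 0.08],
    [-0.362, -0.46, 0.08],
    [-0.362, -0.46, 0.08],
    [-0.362, -0.46, 0.08],
    [-0.362, -0.46, 0.08],
    [-0.362, -0.46, 0.08],
  ],
  claw=[45, 45, 45, 45, 45, 45, 45, 45, 45, 45, 45, 45],
)

```text
time_s: 1.7
position: [0.272, 0.2096, 0.3512]
tool_rot: [[-0.945, 0.282, 0.166], [0.277, 0.959, -0.053], [-0.174, -0.004, -0.985]]
ft_force: [1.0, 0.1, -0.8]
grip_width: 0.0453
gripper_force: 0.0
```

Request:
arm_command(
  turn=[
    [0.007, -0.167, 0.044],
    [0.007, -0.167, 0.044],
    [0.007, -0.167, 0.044],
    [0.007, -0.167, 0.044],
    [0.007, -0.167, 0.044],
    [0.007, -0.167, 0.044],
    [0.007, -0.167, 0.044],
    [0.007, -0.167, 0.044],
    [0.007, -0.167, 0.044],
    [0.007, -0.167, 0.044],
    [0.007, -0.167, 0.044],
    [0.007, -0.167, 0.044],
  ],
  xyz=[
    [-0.362, -0.46, 0.08],
    [-0.362, -0.46, 0.08],
    [-0.362, -0.46, 0.08],
    [-0.362, -0.46, 0.08],
    [-0.362, -0.46, 0.08],
    [-0.362, -0.46, 0.08],
    [-0.362, -0.46, 0.08],
    [-0.362, -0.46, 0.08],
    [-0.362, -0.46, 0.08],
    [-0.362, -0.46, 0.08],
    [-0.362, -0.46, 0.08],
    [-0.362, -0.46, 0.08],
  ],
  claw=[45, 45, 45, 45, 45, 45, 45, 45, 45, 45, 45, 45],
)

```text
time_s: 2.9
position: [0.4, -0.1207, 0.3602]
tool_rot: [[-0.887, 0.327, 0.325], [0.308, 0.945, -0.111], [-0.343, 0.002, -0.939]]
ft_force: [1.1, 0.3, 0.2]
grip_width: 0.0449
gripper_force: 0.0
```

```bash
python3 - <<'E'
from h import *
s=env.observe(); print(s["time_s"],np.array(s["position"]).round(4),np.array(s["q"]).round(1))
Rs,ps=legpose(.03,-.065); plan(Rs,ps,10)
E
```

```text
2.9 [ 0.4    -0.1207  0.3602] [ -37.1   -5.6   89.1    6.3   77.5 -108.4]
10 rows turn [ 0.001 -0.724 -0.002] xyz [ 0.082 -0.1    0.537]
```

Request:
arm_command(
  turn=[
    [0, -0.724, 0],
    [0, -0.724, 0],
    [0, -0.724, 0],
    [0, -0.724, 0],
    [0, -0.724, 0],
    [0, -0.724, 0],
    [0, -0.724, 0],
    [0, -0.724, 0],
    [0, -0.724, 0],
    [0, -0.724, 0],
  ],
  xyz=[
    [0.082, -0.1, 0.537],
    [0.082, -0.1, 0.537],
    [0.082, -0.1, 0.537],
    [0.082, -0.1, 0.537],
    [0.082, -0.1, 0.537],
    [0.082, -0.1, 0.537],
    [0.082, -0.1, 0.537],
    [0.082, -0.1, 0.537],
    [0.082, -0.1, 0.537],
    [0.082, -0.1, 0.537],
  ],
  claw=[42, 42, 42, 42, 42, 42, 42, 42, 42, 42],
)

```text
time_s: 3.9
position: [0.5227, -0.1848, 0.1987]
tool_rot: [[-0.611, 0.351, 0.71], [0.23, 0.936, -0.265], [-0.758, 0.002, -0.653]]
ft_force: [0.0, 0.5, 0.2]
grip_width: 0.0421
gripper_force: 0.0
```

```bash
python3 - <<'E'
from h import *
s=env.observe(); print(s["time_s"],np.array(s["position"]).round(4),np.array(s["q"]).round(1),s["ft_force"])
Rl,pl=legpose(.03,.0035); plan(Rl,pl,6)
im,P,d=grab('side','side1'); im2,P2,d2=grab('top','top1')
B=cv2.resize(im[90:210,250:350],(480,576),interpolation=cv2.INTER_CUBIC)
C=cv2.resize(im2[160:260,400:460],(300,500))
o=np.zeros((576,790,3),np.uint8); o[:,:480]=B; o[:500,485:785]=C; cv2.imwrite('pics/crop1.png',o)
E
```

```text
3.9 [ 0.5227 -0.1848  0.1987] [ -38.    12.3  113.3   64.4   14.7 -165.2] [0.0484581  0.48614205 0.21074677]
6 rows turn [-0.037 -0.234 -0.032] xyz [ 0.208 -0.095  0.35 ]
```

View pics/crop1.png

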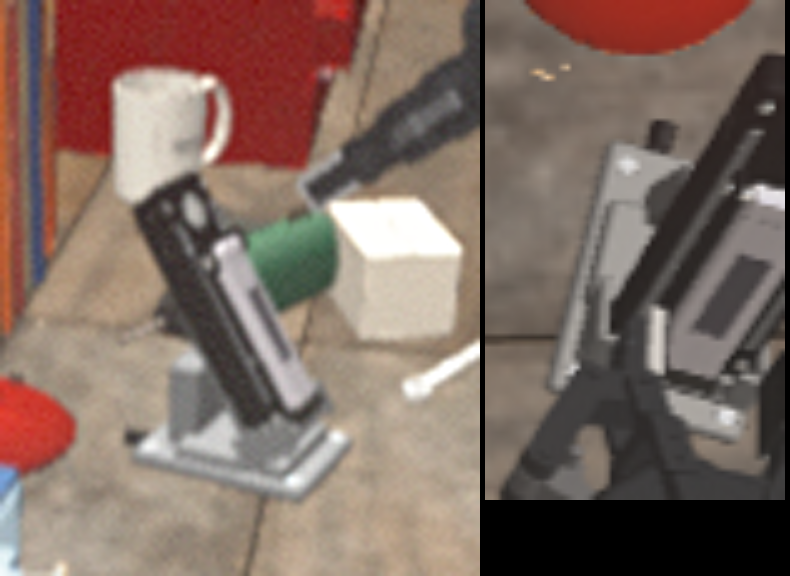

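The tool is nearly aligned with the forearm, with q5 and q6 close to their limits. Picture: fingers still short of the leg, with the leg bar between them. I'll grip the leg from a steeper angle (25° slant) and turn with it.

```bash
cat >> h.py <<'E'
def lp(th,t,sl,back=0,zr=-.06):
    Rr,_=legpose(th,0); c,s=np.cos(th),np.sin(th); X=np.array([c,0,-s]); Z=np.array([s,0,c])
    p=C0+A0@(np.array([-.0175,0,.0315])+t*X+zr*Z); Rt=toolrot(A0,np.degrees(th)+sl); return Rt,p-back*Rt[:,2]
E
python3 - <<'E'
from h import *
a=lp(.03,.001,25,.06); b=lp(.03,.001,25); print(a[1],b[1])
plan(*a,6); plan(*b,6,*a)
E
```

```text
[ 0.52352388 -0.21584126  0.13791385] [ 0.5529684  -0.22602008  0.08663605]
6 rows turn [-0.028  0.601 -0.036] xyz [ 0.111 -0.097  0.176]
6 rows turn [0. 0. 0.] xyz [-0.   0.   0.2]
```

Request:
arm_command(
  turn=[
    [-0.028, 0.601, -0.036],
    [-0.028, 0.601, -0.036],
    [-0.028, 0.601, -0.036],
    [-0.028, 0.601, -0.036],
    [-0.028, 0.601, -0.036],
    [-0.028, 0.601, -0.036],
    [0, 0, 0],
  ],
  xyz=[
    [0.111, -0.097, 0.176],
    [0.111, -0.097, 0.176],
    [0.111, -0.097, 0.176],
    [0.111, -0.097, 0.176],
    [0.111, -0.097, 0.176],
    [0.111, -0.097, 0.176],
    [0, 0, 0],
  ],
  claw=[42, 42, 42, 42, 42, 42, 42],
)

```text
time_s: 4.7
position: [0.5215, -0.2161, 0.1374]
tool_rot: [[-0.809, 0.328, 0.489], [0.281, 0.945, -0.169], [-0.517, 0.0, -0.856]]
ft_force: [-0.7, -1.1, -0.3]
grip_width: 0.0421
gripper_force: 0.0
```

```bash
python3 - <<'E'
from h import *
s=env.observe(); print(s["time_s"],np.array(s["position"]).round(4),np.array(s["q"]).round(1),s["ft_force"])
plan(*lp(.03,.001,25,.06),2); plan(*lp(.03,.001,25),8)
E
```

```text
4.7 [ 0.5215 -0.2161  0.1374] [ -39.3   19.4  103.9   21.7   28.9 -126.7] [-0.68158972 -1.12704331 -0.31422615]
2 rows turn [-0.003 -0.013 -0.006] xyz [-0.018  0.009  0.005]
8 rows turn [-0.001 -0.003 -0.001] xyz [-0.005  0.002  0.151]
```

Request:
arm_command(
  turn=[
    [0, 0, 0],
    [0, 0, 0],
    [0, 0, 0],
    [0, 0, 0],
    [0, 0, 0],
    [0, 0, 0],
    [0, 0, 0],
    [0, 0, 0],
    [0, 0, 0],
  ],
  xyz=[
    [-0.005, 0.002, 0.2],
    [-0.005, 0.002, 0.2],
    [-0.005, 0.002, 0.2],
    [-0.005, 0.002, 0.2],
    [-0.005, 0.002, 0.15],
    [-0.005, 0.002, 0.1],
    [-0.005, 0.002, 0.1],
    [-0.005, 0.002, 0.06],
    [0, 0, 0],
  ],
  claw=[42, 42, 42, 42, 42, 42, 42, 42, 42],
)

```text
time_s: 5.6
position: [0.5535, -0.2257, 0.0871]
tool_rot: [[-0.808, 0.327, 0.49], [0.28, 0.945, -0.17], [-0.519, 0.0, -0.855]]
ft_force: [0.8, -1.2, -0.2]
grip_width: 0.0418
gripper_force: 0.0
```

Request:
arm_command(
  turn=[
    [0, 0, 0],
    [0, 0, 0],
    [0, 0, 0],
    [0, 0, 0],
    [0, 0, 0],
    [0, 0, 0],
    [0, 0, 0],
  ],
  xyz=[
    [0, 0, 0],
    [0, 0, 0],
    [0, 0, 0],
    [0, 0, 0],
    [0, 0, 0],
    [0, 0, 0],
    [0, 0, 0],
  ],
  claw=[36, 32, 28, 25, 22, 20, 20],
  squeeze=25,
)

```text
time_s: 6.3
position: [0.5534, -0.2264, 0.088]
tool_rot: [[-0.807, 0.328, 0.491], [0.28, 0.945, -0.172], [-0.52, -0.001, -0.854]]
ft_force: [-4.9, -3.6, 4.0]
grip_width: 0.0269
gripper_force: 24.3
```

```bash
python3 - <<'E'
from h import *
s=env.observe(); R0=np.array(s["tool_rot"]); p0=np.array(s["position"]); y=A0[:,1]
h=C0+A0@[-.0175,0,.0315]
for th in (.60,.65,.68):
    Q=R.from_rotvec(y*th).as_matrix(); plan(Q@R0,h+Q@(p0-h),11); print(h+Q@(p0-h))
E
```

```text
11 rows turn [ 0.     0.625 -0.001] xyz [ 0.026 -0.    -0.058]
[ 0.53249386 -0.21915779  0.11458303]
11 rows turn [ 0.     0.677 -0.001] xyz [ 0.028 -0.    -0.063]
[ 0.53149422 -0.21881222  0.11731346]
11 rows turn [ 0.     0.708 -0.001] xyz [ 0.029 -0.    -0.066]
[ 0.5309568  -0.21862644  0.11897589]
```

Request:
arm_command(
  turn=[
    [0, 0.677, 0],
    [0, 0.677, 0],
    [0, 0.677, 0],
    [0, 0.677, 0],
    [0, 0.677, 0],
    [0, 0.677, 0],
    [0, 0.677, 0],
    [0, 0.677, 0],
    [0, 0.677, 0],
    [0, 0.677, 0],
    [0, 0.677, 0],
    [0, 0, 0],
  ],
  xyz=[
    [0.028, 0, -0.063],
    [0.028, 0, -0.063],
    [0.028, 0, -0.063],
    [0.028, 0, -0.063],
    [0.028, 0, -0.063],
    [0.028, 0, -0.063],
    [0.028, 0, -0.063],
    [0.028, 0, -0.063],
    [0.028, 0, -0.063],
    [0.028, 0, -0.063],
    [0.028, 0, -0.063],
    [0, 0, 0],
  ],
  claw=[20, 20, 20, 20, 20, 20, 20, 20, 20, 20, 20, 20],
)

```text
time_s: 7.5
position: [0.5321, -0.2194, 0.1168]
tool_rot: [[-0.94, 0.327, -0.099], [0.326, 0.945, 0.032], [0.104, -0.002, -0.995]]
ft_force: [-0.6, -5.1, 1.0]
grip_width: 0.0269
gripper_force: 25.3
```

```bash
python3 - <<'E'
from h import *
s=env.observe(); print(s["time_s"],np.array(s["q"]).round(1),s["ft_force"],s["wrist_torque"],s["grip_width"])
im,P,d=grab('side','side2'); im2,P2,d2=grab('top','top2')
B=cv2.resize(im[90:210,250:350],(480,576),interpolation=cv2.INTER_CUBIC)
C=cv2.resize(im2[160:260,400:460],(300,500))
o=np.zeros((576,790,3),np.uint8); o[:,:480]=B; o[:500,485:785]=C; cv2.imwrite('pics/crop2.png',o)
E
```

```text
7.5 [ -33.5   32.8   75.7   -1.6   77.3 -103.9] [-0.56965344 -5.11941689  0.96721016] [-1.2670052   0.07338539  0.00636412] 0.026906400107352544
```

View pics/crop2.png

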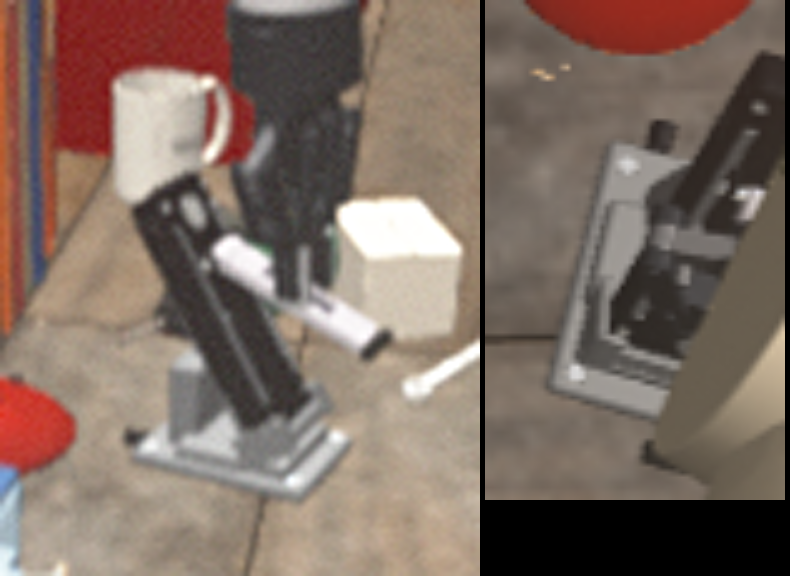

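The leg bar is swung well out in the side crop, foot at (375,345), and the lamp is still seated. I'll nudge it gently toward the stop.

Request:
arm_command(
  turn=[
    [0, 0.25, 0],
    [0, 0.25, 0],
    [0, 0.25, 0],
    [0, 0, 0],
  ],
  xyz=[
    [0.01, 0, -0.024],
    [0.01, 0, -0.024],
    [0.01, 0, -0.024],
    [0, 0, 0],
  ],
  claw=[20, 20, 20, 20],
)

```text
time_s: 8.0
position: [0.5308, -0.2181, 0.1197]
tool_rot: [[-0.931, 0.327, -0.159], [0.323, 0.945, 0.055], [0.168, -0.0, -0.986]]
ft_force: [1.8, -3.1, -4.5]
grip_width: 0.0267
gripper_force: 25.5
```

Request:
arm_command(
  turn=[
    [0, 0, 0],
    [0, 0, 0],
    [0, 0, 0],
    [0, 0, 0],
    [0, 0, 0],
    [0, 0, 0],
    [0, 0, 0],
    [0, 0, 0],
    [0, 0, 0],
  ],
  xyz=[
    [0, 0, 0],
    [0, 0, 0],
    [0, 0, -0.1],
    [0, 0, -0.3],
    [0, 0, -0.5],
    [0, 0, -0.5],
    [0, 0, -0.5],
    [0, 0, -0.5],
    [0, 0, 0],
  ],
  claw=[42, 42, 42, 42, 50, 60, 85, 85, 85],
)

```text
time_s: 8.9
position: [0.5509, -0.2248, 0.2425]
tool_rot: [[-0.932, 0.327, -0.154], [0.323, 0.945, 0.052], [0.162, -0.001, -0.987]]
ft_force: [0.5, -0.8, 0.7]
grip_width: 0.085
gripper_force: 0.0
```

```bash
cat >> h.py <<'E'
def gp(al,back=0,A=A0,C=C0,g=.021):
    Rt=toolrot(A,al); return Rt,C+A@[0,0,.0575]+(g-back)*Rt[:,2]
E
python3 - <<'E'
from h import *
s=env.observe(); print(s["time_s"],np.array(s["position"]).round(4),np.array(s["q"]).round(1))
for al in (70,75): a=gp(al,.10); b=gp(al); print(al,a[1].round(4),b[1].round(4)); plan(*a,10); plan(*b,6,*a)
im,P,d=grab('top','top3'); q=P.reshape(-1,3); L=(q-C0)@A0
k=(abs(L[:,0])<.1)&(abs(L[:,1])<.05)&(abs(L[:,2])<.1)&(q[:,2]>.05)
L=L[k]; m=abs(L[:,1])<.012
for z in np.arange(-.08,.09,.02):
    j=m&(abs(L[:,2]-z)<.01); e=(abs(L[:,1])>.019)&(abs(L[:,1])<.03)&(abs(L[:,2]-z)<.01)
    if j.any() and e.any(): print('%.2f'%z,j.sum(),np.median(L[j,0]).round(4),'edge',np.median(L[e,0]).round(4))
E
```

```text
8.9 [ 0.5509 -0.2248  0.2425] [ -32.6   30.5   58.3   -2.3  100.2 -103.7]
70 [ 0.6262 -0.2513  0.2271] [ 0.6066 -0.2446  0.1293]
10 rows turn [-0.001  0.053 -0.001] xyz [-0.163 -0.001  0.001]
6 rows turn [0. 0. 0.] xyz [-0.     0.     0.333]
75 [ 0.6325 -0.2535  0.2254] [ 0.6049 -0.244   0.1298]
10 rows turn [-0.001  0.153 -0.001] xyz [-0.177 -0.001 -0.005]
6 rows turn [0. 0. 0.] xyz [ 0.    -0.     0.333]
-0.06 100 -0.0822 edge -0.0119
-0.04 192 -0.077 edge -0.011
-0.02 195 -0.0615 edge -0.0106
0.00 186 -0.0466 edge -0.0112
0.02 148 -0.0319 edge -0.0118
0.04 35 -0.0216 edge -0.0137
```

The open leg measures about 0.64 rad and the lamp hasn't shifted. Next, the lamp grasp.

Request:
arm_command(
  turn=[
    [0, 0.153, 0],
    [0, 0.153, 0],
    [0, 0.153, 0],
    [0, 0.153, 0],
    [0, 0.153, 0],
    [0, 0.153, 0],
    [0, 0.153, 0],
    [0, 0.153, 0],
    [0, 0.153, 0],
    [0, 0.153, 0],
    [0, 0, 0],
  ],
  xyz=[
    [-0.177, 0, -0.005],
    [-0.177, 0, -0.005],
    [-0.177, 0, -0.005],
    [-0.177, 0, -0.005],
    [-0.177, 0, -0.005],
    [-0.177, 0, -0.005],
    [-0.177, 0, -0.005],
    [-0.177, 0, -0.005],
    [-0.177, 0, -0.005],
    [-0.177, 0, -0.005],
    [0, 0, 0],
  ],
  claw=[85, 85, 85, 85, 85, 85, 85, 85, 85, 85, 85],
)

```text
time_s: 10.05
position: [0.6319, -0.2527, 0.2186]
tool_rot: [[-0.901, 0.327, -0.285], [0.312, 0.945, 0.1], [0.302, 0.001, -0.953]]
ft_force: [-0.5, 0.6, -0.7]
grip_width: 0.0852
gripper_force: 0.0
```

```bash
python3 - <<'E'
from h import *
s=env.observe(); print(s["time_s"],np.array(s["q"]).round(1),s["ft_force"])
plan(*gp(75),7)
E
```

```text
10.05 [ -30.5   45.9   34.    -3.8  117.3 -102.6] [-0.45085197  0.63007505 -0.73545896]
7 rows turn [ 0.002 -0.016 -0.   ] xyz [ 0.002 -0.002  0.266]
```

Request:
arm_command(
  turn=[
    [0, 0, 0],
    [0, 0, 0],
    [0, 0, 0],
    [0, 0, 0],
    [0, 0, 0],
    [0, 0, 0],
    [0, 0, 0],
    [0, 0, 0],
  ],
  xyz=[
    [0, 0, 0.266],
    [0, 0, 0.266],
    [0, 0, 0.266],
    [0, 0, 0.266],
    [0, 0, 0.266],
    [0, 0, 0.266],
    [0, 0, 0.266],
    [0, 0, 0],
  ],
  claw=[85, 85, 85, 85, 85, 85, 85, 85],
)

```text
time_s: 10.85
position: [0.604, -0.2429, 0.1304]
tool_rot: [[-0.901, 0.327, -0.285], [0.312, 0.945, 0.1], [0.302, 0.001, -0.953]]
ft_force: [-0.1, 0.2, -0.8]
grip_width: 0.085
gripper_force: 0.0
```

Request:
arm_command(
  turn=[
    [0, 0, 0],
    [0, 0, 0],
    [0, 0, 0],
    [0, 0, 0],
    [0, 0, 0],
    [0, 0, 0],
    [0, 0, 0],
    [0, 0, 0],
  ],
  xyz=[
    [0, 0, 0],
    [0, 0, 0],
    [0, 0, 0],
    [0, 0, 0],
    [0, 0, 0],
    [0, 0, 0],
    [0, 0, 0],
    [0, 0, 0],
  ],
  claw=[76, 70, 66, 62, 58, 54, 54, 54],
  squeeze=70,
)

```text
time_s: 11.65
position: [0.6058, -0.2439, 0.1332]
tool_rot: [[-0.902, 0.327, -0.281], [0.313, 0.945, 0.096], [0.297, -0.001, -0.955]]
ft_force: [1.0, -0.4, 5.8]
grip_width: 0.0614
gripper_force: 76.3
```

```bash
python3 - <<'E'
from h import *
s=env.observe(); print(s["time_s"],np.array(s["position"]).round(4),np.array(s["q"]).round(1),s["ft_force"],s["grip_width"],s["gripper_force"])
print((A0.T@(np.array(s["position"])-C0)).round(4), 'exp',(A0.T@(gp(75)[1]-C0)).round(4))
R0=np.array(s["tool_rot"]);p0=np.array(s["position"])
plan(R0,p0+.10*A0[:,2],8)
E
```

```text
11.65 [ 0.6058 -0.2439  0.1332] [ -30.9   44.9   49.9   -3.6  102.1 -102. ] [ 0.99704917 -0.4009566   5.82873874] 0.06139277348363998 76.3037896156311
[0.0044 0.0003 0.0405] exp [0.0054 0.     0.0372]
8 rows turn [0. 0. 0.] xyz [-0.064 -0.    -0.242]
```

Request:
arm_command(
  turn=[
    [0, 0, 0],
    [0, 0, 0],
    [0, 0, 0],
    [0, 0, 0],
    [0, 0, 0],
    [0, 0, 0],
    [0, 0, 0],
  ],
  xyz=[
    [-0.03, 0, -0.12],
    [-0.064, 0, -0.242],
    [-0.064, 0, -0.242],
    [-0.064, 0, -0.242],
    [-0.064, 0, -0.242],
    [-0.064, 0, -0.242],
    [0, 0, 0],
  ],
  claw=[54, 54, 54, 54, 54, 54, 54],
)

```text
time_s: 12.35
position: [0.6406, -0.2559, 0.1909]
tool_rot: [[-0.902, 0.327, -0.281], [0.313, 0.945, 0.097], [0.297, -0.0, -0.955]]
ft_force: [-1.3, 1.0, -1.4]
grip_width: 0.0612
gripper_force: 76.8
```

```bash
python3 - <<'E'
from h import *
s=env.observe(); print(s["time_s"],np.array(s["position"]).round(4),np.array(s["q"]).round(1),s["ft_force"],s["grip_width"],s["gripper_force"])
R0=np.array(s["tool_rot"]);p0=np.array(s["position"])
# lamp in tool frame, from grasp instant
Rg=np.array([[-0.902,0.327,-0.281],[0.313,0.945,0.096],[0.297,-0.001,-0.955]]);pg=np.array([.6058,-.2439,.1332])
T_A=Rg.T@A0; T_C=Rg.T@(C0-pg); np.savez('grasp.npz',A=T_A,C=T_C)
Af=axes(0,np.radians(-17.5)); Rf=Af@T_A.T
def tcp(C): return Rf,np.array(C)-Rf@T_C
hover=tcp([.50,.155,.20]); down=tcp([.50,.155,.085]); print('hover',hover[1],'down',down[1],Rf.round(3))
w1=p0+[-.10,.10,.10]; plan(R0,w1,6)
Rm=R.from_matrix(R0)*R.from_rotvec(R.from_matrix(R0.T@Rf).as_rotvec()*.5)
w2=np.array([.50,-.03,.36]); plan(Rm.as_matrix(),w2,10,R0,w1); plan(*hover,10,Rm.as_matrix(),w2); plan(*down,8,*hover)
P=cloud('top',np.load('top3.npy')).reshape(-1,3)
im,P,d=grab('top','top4')
E
```

```text
12.35 [ 0.6406 -0.2559  0.1909] [ -30.3   47.5   35.    -3.6  114.5 -102.2] [-1.2669494   1.00957455 -1.39855715] 0.06116118531755979 76.75741910934448
hover [0.4919226  0.15536297 0.2399657 ] down [0.4919226  0.15536297 0.1249657 ] [[-0.846  0.001  0.533]
 [ 0.001  1.    -0.001]
 [-0.533 -0.    -0.846]]
6 rows turn [0. 0. 0.] xyz [ 0.504  0.206 -0.192]
10 rows turn [-0.025 -0.491 -0.195] xyz [ 0.158  0.226 -0.118]
10 rows turn [-0.025 -0.491 -0.195] xyz [0.128 0.36  0.222]
8 rows turn [-0.  0.  0.] xyz [0.153 0.    0.243]
```

View pics/top4.png

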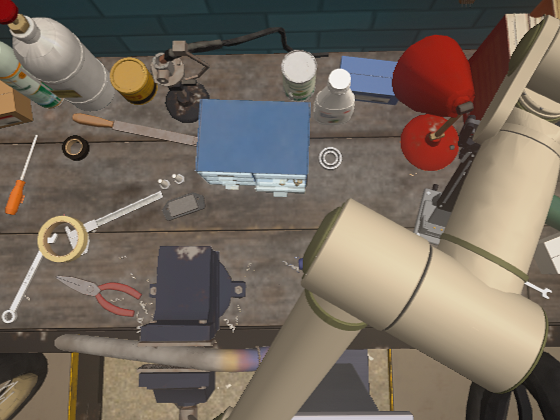

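The top view shows the arm over the cradle, with loose parts untouched. Now I lift clear and swing towards the drawers.

Request:
arm_command(
  turn=[
    [0, 0, 0],
    [0, 0, 0],
    [0, 0, 0],
    [0, 0, 0],
    [0, 0, 0],
    [0, 0, 0],
    [0, 0, 0],
  ],
  xyz=[
    [0.5, 0.2, -0.192],
    [0.5, 0.2, -0.192],
    [0.5, 0.2, -0.192],
    [0.5, 0.2, -0.192],
    [0.5, 0.2, -0.192],
    [0.5, 0.2, -0.192],
    [0, 0, 0],
  ],
  claw=[54, 54, 54, 54, 54, 54, 54],
)

```text
time_s: 13.1
position: [0.5395, -0.1561, 0.2926]
tool_rot: [[-0.903, 0.326, -0.279], [0.312, 0.945, 0.096], [0.295, -0.0, -0.955]]
ft_force: [0.6, -0.4, -3.9]
grip_width: 0.0611
gripper_force: 77.7
```

Request:
arm_command(
  turn=[
    [-0.025, -0.491, -0.195],
    [-0.025, -0.491, -0.195],
    [-0.025, -0.491, -0.195],
    [-0.025, -0.491, -0.195],
    [-0.025, -0.491, -0.195],
    [-0.025, -0.491, -0.195],
    [-0.025, -0.491, -0.195],
    [-0.025, -0.491, -0.195],
    [-0.025, -0.491, -0.195],
    [-0.025, -0.491, -0.195],
    [0, 0, 0],
  ],
  xyz=[
    [0.158, 0.226, -0.118],
    [0.158, 0.226, -0.118],
    [0.158, 0.226, -0.118],
    [0.158, 0.226, -0.118],
    [0.158, 0.226, -0.118],
    [0.158, 0.226, -0.118],
    [0.158, 0.226, -0.118],
    [0.158, 0.226, -0.118],
    [0.158, 0.226, -0.118],
    [0.158, 0.226, -0.118],
    [0, 0, 0],
  ],
  claw=[54, 54, 54, 54, 54, 54, 54, 54, 54, 54, 54],
)

```text
time_s: 14.2
position: [0.4991, -0.031, 0.3595]
tool_rot: [[-0.977, 0.165, 0.134], [0.168, 0.986, 0.014], [-0.129, 0.037, -0.991]]
ft_force: [0.2, 0.7, -3.4]
grip_width: 0.0613
gripper_force: 77.7
```

```bash
cat >> h.py <<'E'
def tcpf(C,psi=0,lean=-17.5):
    g=np.load('grasp.npz'); Rf=axes(psi,np.radians(lean))@g['A'].T; return Rf,np.array(C)-Rf@g['C']
E
python3 - <<'E'
from h import *
s=env.observe(); print(s["time_s"],np.array(s["position"]).round(4),np.array(s["q"]).round(1),s["ft_force"],s["grip_width"],s["gripper_force"])
plan(*tcpf([.50,.155,.20]),12)
im,P,d=grab('side','side5')
E
```

```text
14.2 [ 0.4991 -0.031   0.3595] [-18.9   9.4  71.3   3.3  92.2 -98.9] [ 0.23173851  0.72351754 -3.43274785] 0.06132158257027144 77.70100593566895
12 rows turn [-0.02  -0.409 -0.161] xyz [0.105 0.302 0.184]
```

View pics/side5.png

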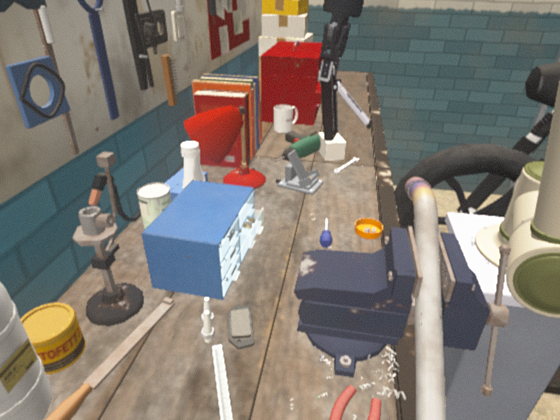

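The side view shows the empty cradle and the lamp hanging upright at (330,90), leg open at (355,100). On to the hover pose.

Request:
arm_command(
  turn=[
    [-0.02, -0.409, -0.161],
    [-0.02, -0.409, -0.161],
    [-0.02, -0.409, -0.161],
    [-0.02, -0.409, -0.161],
    [-0.02, -0.409, -0.161],
    [-0.02, -0.409, -0.161],
    [-0.02, -0.409, -0.161],
    [-0.02, -0.409, -0.161],
    [-0.02, -0.409, -0.161],
    [-0.02, -0.409, -0.161],
    [-0.02, -0.409, -0.161],
    [-0.02, -0.409, -0.161],
  ],
  xyz=[
    [0.105, 0.302, 0.184],
    [0.105, 0.302, 0.184],
    [0.105, 0.302, 0.184],
    [0.105, 0.302, 0.184],
    [0.105, 0.302, 0.184],
    [0.105, 0.302, 0.184],
    [0.105, 0.302, 0.184],
    [0.105, 0.302, 0.184],
    [0.105, 0.302, 0.184],
    [0.105, 0.302, 0.184],
    [0.105, 0.302, 0.184],
    [0.105, 0.302, 0.184],
  ],
  claw=[54, 54, 54, 54, 54, 54, 54, 54, 54, 54, 54, 54],
)

```text
time_s: 15.45
position: [0.4931, 0.1541, 0.2382]
tool_rot: [[-0.848, 0.003, 0.531], [0.002, 1.0, -0.003], [-0.531, -0.002, -0.848]]
ft_force: [0.8, -0.3, -3.8]
grip_width: 0.0616
gripper_force: 77.8
```

```bash
python3 - <<'E'
from h import *
from scipy.optimize import differential_evolution
im,P,d=grab('side','side6'); im2,P2,d2=grab('top','top6')
s=env.observe(); print(s["time_s"],np.array(s["position"]).round(4),np.array(s["q"]).round(1),s["ft_force"],s["grip_width"])
R0=np.array(s["tool_rot"]);p0=np.array(s["position"]); g=np.load('grasp.npz'); A=R0@g['A']; C=p0+R0@g['C']
print('lamp pred C',C.round(4),'z axis',A[:,2].round(3),'y',A[:,1].round(3),'foot',(C+A@[-.0175-.109*np.sin(.67),0,.0315-.109*np.cos(.67)]).round(4),'bot',(C+A@[-.011,0,-.0825]).round(4))
# side cloud around lamp: +y side face & front panel, in predicted lamp frame
for n,Q in(('side',P),('top',P2)):
    q=Q.reshape(-1,3); L=(q-C)@A; k=(abs(L[:,0])<.03)&(abs(L[:,1])<.045)&(L[:,2]>-.1)&(L[:,2]<.03); L=L[k]
    for z in (-.07,-.05,-.03,-.01,.01): 
        j=abs(L[:,2]-z)<.01
        if j.sum()>5: print(n,z,j.sum(),'x',np.percentile(L[j,0],[5,95]).round(3),'y',np.percentile(L[j,1],[5,50,95]).round(3))
    print('zmin',np.percentile(L[:,2],[1,5]) if len(L) else None)
plan(*tcpf([.50,.155,.10]),6)
cv2.imwrite('pics/crop6.png',cv2.resize(im[60:330,150:450],(660,594)))
E
```

```text
15.55 [0.4918 0.1547 0.2368] [  6.    7.4 100.7  -5.   40.3 -81.1] [ 0.33305496  1.27854567 -3.91470318] 0.06101352000786301
lamp pred C [0.4996 0.1543 0.1967] z axis [-0.293  0.001  0.956] y [-0.     1.    -0.001] foot [0.434  0.1542 0.1202] bot [0.5133 0.1542 0.1146]
side -0.07 115 x [-0.008  0.013] y [-0.01   0.03   0.032]
side -0.05 122 x [-0.009  0.013] y [-0.005  0.03   0.032]
side -0.03 135 x [-0.009  0.014] y [-0.019  0.03   0.032]
side -0.01 145 x [-0.009  0.014] y [-0.013  0.031  0.033]
side 0.01 169 x [-0.027  0.014] y [-0.011  0.031  0.033]
zmin [-0.07935588 -0.07332455]
top -0.07 67 x [-0.     0.011] y [-0.032 -0.006  0.024]
top -0.05 60 x [0.005 0.012] y [-0.031 -0.007  0.025]
top -0.03 86 x [0.007 0.012] y [-0.031 -0.004  0.025]
top -0.01 85 x [0.003 0.012] y [-0.031 -0.006  0.026]
top 0.01 90 x [0.008 0.012] y [-0.03  -0.001  0.026]
zmin [-0.07762289 -0.07282769]
6 rows turn [-0.002 -0.015  0.001] xyz [0.171 0.003 0.274]
```

View pics/crop6.png

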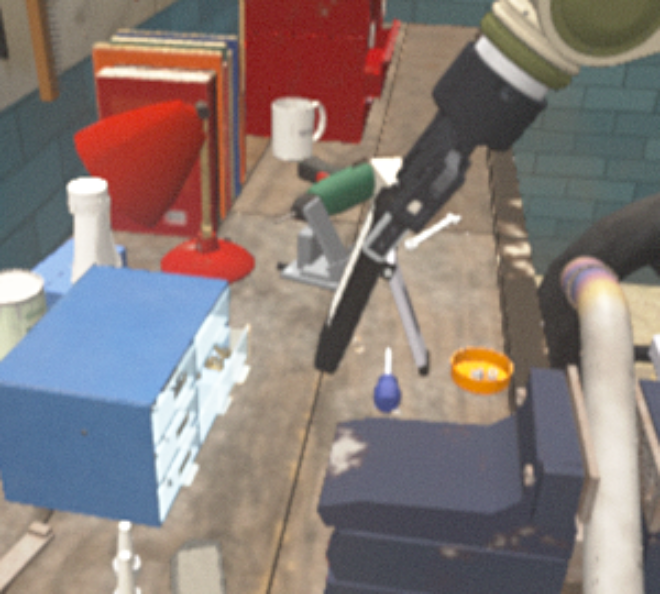

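The white panel faces the drawers with the leg behind, and the lamp matches the prediction to about 2 mm with a clear way down. Lowering now.

Request:
arm_command(
  turn=[
    [0, 0, 0],
    [0, 0, 0],
    [0, 0, 0],
    [0, 0, 0],
    [0, 0, 0],
    [0, 0, 0],
    [0, 0, 0],
  ],
  xyz=[
    [0.171, 0, 0.274],
    [0.171, 0, 0.274],
    [0.171, 0, 0.274],
    [0.171, 0, 0.274],
    [0.171, 0, 0.274],
    [0.171, 0, 0.274],
    [0, 0, 0],
  ],
  claw=[54, 54, 54, 54, 54, 54, 54],
)

```text
time_s: 16.25
position: [0.4931, 0.1529, 0.1409]
tool_rot: [[-0.85, 0.004, 0.527], [0.003, 1.0, -0.004], [-0.527, -0.002, -0.85]]
ft_force: [0.3, 0.2, -3.5]
grip_width: 0.0612
gripper_force: 78.1
```

```bash
cat > st.py <<'E'
from h import *
s=env.observe(); R0=np.array(s["tool_rot"]);p0=np.array(s["position"]); g=np.load('grasp.npz'); A=R0@g['A']; C=p0+R0@g['C']
print(s["time_s"],'TCP',p0.round(4),'F',np.array(s["ft_force"]).round(1),np.array(s["wrist_torque"]).round(2),'C',C.round(4),'lean',np.degrees(np.arccos(A[2,2])).round(2),'foot',(C+A@[-.0175-.109*np.sin(.67),0,.0315-.109*np.cos(.67)]).round(4))
plan(*tcpf([C[0],C[1],.081]),6)
E
python3 st.py
```

```text
16.25 TCP [0.4931 0.1529 0.1409] F [ 0.3  0.2 -3.5] [0.03 0.6  0.03] C [0.5009 0.1525 0.1009] lean 17.1 foot [0.4354 0.1526 0.0243]
6 rows turn [-0.005 -0.013 -0.004] xyz [ 0.036 -0.     0.056]
```

Request:
arm_command(
  turn=[
    [0, 0, 0],
    [0, 0, 0],
    [0, 0, 0],
    [0, 0, 0],
    [0, 0, 0],
    [0, 0, 0],
  ],
  xyz=[
    [0.036, 0, 0.056],
    [0.036, 0, 0.056],
    [0.036, 0, 0.056],
    [0.036, 0, 0.056],
    [0.036, 0, 0.056],
    [0, 0, 0],
  ],
  claw=[54, 54, 54, 54, 54, 54],
)

```text
time_s: 16.85
position: [0.4931, 0.154, 0.1262]
tool_rot: [[-0.847, 0.003, 0.532], [0.002, 1.0, -0.002], [-0.532, -0.001, -0.847]]
ft_force: [-0.5, -0.0, -3.4]
grip_width: 0.0615
gripper_force: 78.1
```

```bash
python3 st.py
```

```text
16.85 TCP [0.4931 0.154  0.1262] F [-0.5 -0.  -3.4] [-0.04  0.58 -0.02] C [0.5011 0.1536 0.0862] lean 17.4 foot [0.4359 0.1537 0.0092]
6 rows turn [-0.002 -0.003 -0.001] xyz [ 0.009 -0.     0.015]
```

Not touching yet. I'll go down in 1 mm steps.

Request:
arm_command(
  turn=[
    [0, 0, 0],
    [0, 0, 0],
    [0, 0, 0],
    [0, 0, 0],
    [0, 0, 0],
  ],
  xyz=[
    [0.011, 0, 0.017],
    [0.011, 0, 0.017],
    [0.011, 0, 0.017],
    [0.011, 0, 0.017],
    [0, 0, 0],
  ],
  claw=[54, 54, 54, 54, 54],
)

```text
time_s: 17.35
position: [0.4935, 0.154, 0.1231]
tool_rot: [[-0.846, 0.003, 0.534], [0.002, 1.0, -0.002], [-0.534, -0.001, -0.846]]
ft_force: [-3.2, -1.5, 3.5]
grip_width: 0.0611
gripper_force: 79.2
```

```bash
python3 st.py
```

```text
17.35 TCP [0.4935 0.154  0.1231] F [-3.2 -1.5  3.5] [-0.14  0.5  -0.04] C [0.5016 0.1536 0.0831] lean 17.53 foot [0.4367 0.1537 0.006 ]
6 rows turn [-0.002  0.001 -0.002] xyz [ 0.004 -0.     0.006]
```

The lamp is on the bench (net +7 N). Releasing slowly, then retreating along the tool axis.

Request:
arm_command(
  turn=[
    [0, 0, 0],
    [0, 0, 0],
    [0, 0, 0],
    [0, 0, 0],
    [0, 0, 0],
    [0, 0, 0],
    [0, 0, 0],
    [0, 0, 0],
  ],
  xyz=[
    [0, 0, 0],
    [0, 0, 0],
    [0, 0, 0],
    [0, 0, 0],
    [0, 0, 0],
    [0, 0, 0],
    [0, 0, 0],
    [0, 0, 0],
  ],
  claw=[62, 64, 66, 70, 74, 78, 82, 82],
)

```text
time_s: 18.15
position: [0.4932, 0.154, 0.1225]
tool_rot: [[-0.846, 0.003, 0.533], [0.002, 1.0, -0.002], [-0.533, -0.001, -0.846]]
ft_force: [-0.0, 0.0, 0.9]
grip_width: 0.0823
gripper_force: 0.0
```

Request:
arm_command(
  turn=[
    [0, 0, 0],
    [0, 0, 0],
    [0, 0, 0],
    [0, 0, 0],
    [0, 0, 0],
    [0, 0, 0],
    [0, 0, 0],
    [0, 0, 0],
  ],
  xyz=[
    [0, 0, -0.1],
    [0, 0, -0.2],
    [0, 0, -0.3],
    [0, 0, -0.4],
    [0, 0, -0.5],
    [0, 0, -0.5],
    [0, 0, -0.5],
    [0, 0, 0],
  ],
  claw=[82, 82, 82, 82, 82, 82, 82, 82],
)

```text
time_s: 18.95
position: [0.426, 0.1546, 0.2314]
tool_rot: [[-0.843, 0.002, 0.537], [0.001, 1.0, -0.001], [-0.537, -0.0, -0.843]]
ft_force: [-0.2, 0.4, 0.2]
grip_width: 0.082
gripper_force: 0.0
```

```bash
python3 - <<'E'
from h import *
im,P,d=grab('side','side7'); s=env.observe(); print(s["time_s"],np.array(s["position"]).round(4),s["ft_force"])
A=axes(0,np.radians(-17.5)); C=np.array([.5016,.1536,.082]); q=P.reshape(-1,3); L=(q-C)@A
k=(abs(L[:,0])<.03)&(abs(L[:,1]-.031)<.008)&(abs(L[:,2])<.085); L=L[k]
for z in np.arange(-.07,.08,.02):
    j=abs(L[:,2]-z)<.01; print('%.2f'%z,j.sum(),np.percentile(L[j,0],[5,95]).round(3),np.median(L[j,1]).round(3))
cv2.imwrite('pics/crop7.png',cv2.resize(im[60:330,150:450],(660,594)))
E
```

```text
19.0 [0.4263 0.1545 0.2298] [-0.00744718  0.69131587 -0.53952934]
-0.07 56 [-0.005  0.009] 0.03
-0.05 49 [-0.002  0.01 ] 0.03
-0.03 43 [0.001 0.011] 0.03
-0.01 75 [-0.01   0.011] 0.03
0.01 100 [-0.01   0.011] 0.03
0.03 107 [-0.016  0.011] 0.03
0.05 104 [-0.01   0.011] 0.03
0.07 112 [-0.009  0.011] 0.03
```

View pics/crop7.png

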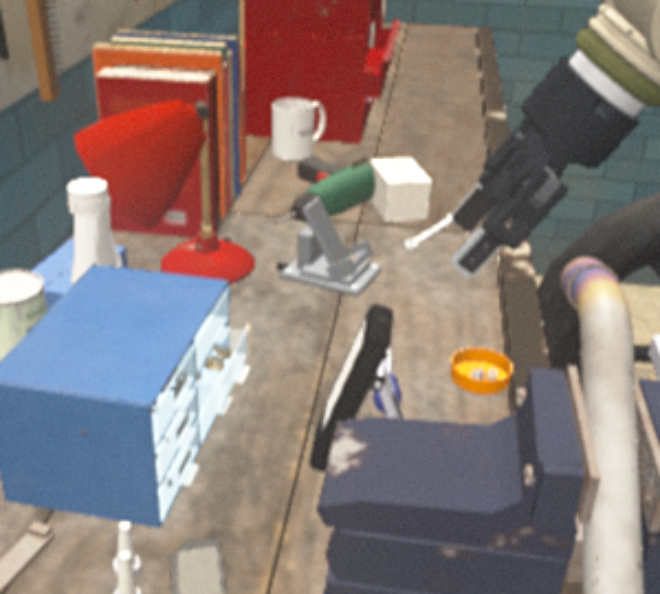

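The lamp stands by itself, its panel toward the drawers and leaning 17.5°, with its middle about 14 cm from the cabinet. The gripper is well clear, so I'm handing in.

```bash
python3 -c "
from rig import env
print(env.close_job())"
```

```text
the job is handed in; nothing more can be done
None
```

The lamp stands on its bottom edge and open leg, about 14 cm in front of the blue-topped cabinet and within about 1 cm of its middle, panel facing the drawers and the gripper clear. I took care to leave the loose parts where they were, and the job is handed in, though the hand-in call returned no verdict.

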